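# Fit the lock lever to the reading stand and lock it

## Robot

A 6-joint arm with a two-finger parallel gripper is mounted at the origin on the work surface. World frame = base frame: x ahead of the robot, y to its left, z up, the work surface at z = 0. Lengths are in m, angles in rad, forces in N, time in s.
With the tool pointing down it reaches from about 0.25 to 0.775 m from the base axis. Payload 4 kg.
Tool frame: the origin (TCP) lies midway between the tips of the shut fingers; the grasp point (between the pads) lies 19 mm behind it; z points along the fingers, y is the direction in which the jaws open and shut (so a half turn about z gives the same grasp; the last joint's range is limited). The gripper opens to 94 mm and grips with 3 to 60 N. Pads are 16 mm wide; open, the fingers measure 119 mm over their backs; the gripper's body (75 mm by 177 mm) begins 78 mm behind the grasp point.
Start: joints at [1.065, 0.087, 1.371, -0, 1.684, -0.103], TCP at [0.216, 0.506, 0.206] pointing down, gripper open.
Joint ranges: [-3.1, 3.1], [-0.76, 2.03], [0.27, 2.55], [-1.08, 4.22], [0.17, 2.65], [-2.57, 2.57]. Speed limits (rad/s): [2.79, 2.79, 3.14, 3.14, 3.14, 3.14].

## Interface

Orientations are given as [roll, pitch, yaw] about the fixed x, y, z axes, in that order (R = Rz(yaw) Ry(pitch) Rx(roll)).
In Python, from bench import robot gives the robot as it stands.
- The arm moves only by the tool drive_tool, never from a script. Its argument "series" is a list that holds one entry, the list of rows, each a list of 7 numbers: the turn, a rotation vector about the tool's x, y, z in rad, then the shift along the tool's x, y, z in cm, then the opening in per cent of the stroke, from 0 (shut) to 100 (fully open). In form: [[[rx, ry, rz, tx, ty, tz, fingers], ...]]. A call has 1 to 20 rows; each row is the pose to reach, as a shift and turn from the pose measured when the call began, along the tool's axes at that moment; what a row does not reach only later rows make up. A row lasts 1/10 s, in which the tool goes at most 50 mm and 8.59 degrees, less where a joint would pass 70% of its speed; a pose out of reach is approached as far as the arm can. A call with a gripper value outside its range is refused whole. The fingers move at their own pace and stop on an object; the grip force is fixed at half the most. Time passes only in rows, so rows that repeat a pose let the fingers close. It gives the time, the measured TCP pose, the force and the opening at its end, in the units of the state.
- robot.get_obs(): the state, without advancing time (a new reading comes with each control period).
- robot.snapshot(name): name is "scene" or "side" or "wrist"; returns a dict with "img" (480x640x3 uint8, blue, green, red), "depth" (480x640 float32, m along the optical axis (not along the pixel's ray), 0 where there is no reading), "vertical_fov" (degrees; the focal length in pixels is half the picture's height over the tangent of half this angle, whatever the lens; pixels are square), "cx", "cy" (the principal point, pixels), "rvec" (rotation vector, rad) and "tvec" (3), from world to camera coordinates, as OpenCV has them. Camera axes: x right, y down, z forward; pixel columns grow to the right and rows downward; lengths in m; the calibration is good to about 2 mm. A picture is of the moment at which its call begins.
- robot.close_job(): hands the job in, once; it reports no verdict.
The state is a dict: "time": time; "joint_positions": joint angles; "qvel": joint speeds; "joint_torque": joint torques, N m; "tool_pos": TCP position; "ee_rot": TCP orientation; "wrist_force": force on the tool from outside, world axes, zero at the start; "wrist_torque": the same for the moment, N m; "width": finger opening in m.
Only numpy, scipy, OpenCV 4.12 (cv2) and the standard library are available. Lean on these libraries where they do the work, as an engineer would, in place of code of your own. Each camera call takes 0.05 s, during which the arm holds its last target.

## Task

Pick up the loose lever, thread its cross-shaped hole onto the splined shaft on the sloping reading stand until it sits fully home on the collar, then swing it clockwise (seen looking down onto the shaft) to its stop to lock the stand. Let go with the lever still fully home, and leave the paperweight, loupe, stapler and pencil cup where they stand.

Things in the scene. Friction and masses are not known exactly. Their poses are not given: they have to be found in the camera images.
- lever: Loose metal lever, 0.24-0.4 kg, lying flat on the table. At one end a square boss 40 x 40 mm, 34 mm tall, with a cross-shaped through hole (two crossing slots, each 28 x 10 mm, along the lever's x and y). Origin: on the hole's axis at the boss's underside; z up the hole's axis to the boss's top. The boss's flat sides facing +y and -y (40 mm apart) are free to grip. Arm along +x.
- lever_grip (a point): Top centre of the lever's upright round wooden grip (22 mm across), 122 mm from the hole's axis along the lever's +x and 57 mm above its underside. The arm between boss and grip is 18 mm wide, 12 mm thick, flush with the boss's underside.
- lock_seat (a point): Where the lever's origin goes: centre of the top face of the steel collar (52 mm across, 30 mm above the board) at the foot of the splined shaft. z: the shaft's axis, away from the board, leaning 25 degrees from vertical towards the stand's front, roughly to the robot. x and y lie along the shaft's four keys and turn with it. The lever fits in four positions a quarter turn apart.
- shaft_tip (a point): Tip of the splined shaft, 34 mm above the seat on the shaft's axis, same axes. The top 7 mm are a round pilot nose 12 mm across with a tapered tip; below it the four keys form a cross, each 8 mm wide, 26 mm over opposite keys, 24 mm tall plus 3 mm of taper. The hole has 1 mm clearance on each side of a key.
- lock (a joint): Angle of the shaft: 0 open, 1.05 rad locked (hard stop). Grows as the shaft turns clockwise, seen looking down onto its tip. Stays where it is left; takes about 0.2 N m to turn. A lug on the collar shows it, between two stop pins on the board. The lever has about 0.08 rad of play on the shaft either way.
- stand: Fixed wooden reading stand, base 210 x 290 mm; board 240 x 300 mm, its lower edge (own -x, front) 80 mm and upper edge 180 mm above the table. Origin: centre of the base's underside. The shaft is at mid-slope, 65 mm to its left (+y). An 18 mm thick book lies on the board's right half; within 75 mm of the shaft nothing else on the board is higher than the collar.
- paperweight: Loose brass paperweight, 52 mm across, 46 mm tall, origin at the centre of its underside. Leave it alone.
- loupe: Loose black loupe standing upright, 42 mm across, 36 mm tall, origin at the centre of its underside. Leave it alone.
- stapler: Loose stapler lying along its own x, 130 x 34 mm, 49 mm tall, origin at the centre of its underside. Leave it alone.
- pencil_cup: Loose white pencil cup, 80 mm across, 95 mm tall (pencils to 165 mm), origin at the centre of its underside. Leave it alone.
Not all that is in view belongs to the job. Leave any purple or turquoise look-alike of the lever alone.

How it is judged:
On the way, in this order (a step that is already met when the one before it is completed fails the run):
1. the lever is threaded fully home on the shaft (z of lever in the frame of lock_seat between -0.003 and 0.003 m and x of lever in the frame of lock_seat between -0.003 and 0.003 m and y of lever in the frame of lock_seat between -0.003 and 0.003 m and angle between the z axis of lever and the z axis of lock_seat, either way round below 0.08 rad), for 0.1 s.
2. the shaft is turned clockwise to its stop (value of joint lock above 0.95 rad), for 0.1 s.
At the end, for the whole second after the job is handed in: The lever rests on the splined shaft, its underside within 3 mm of the collar and its hole's axis within 3 mm and 0.08 rad of the shaft's, the shaft is turned to within 0.1 rad of its locked stop (joint above 0.95 rad), and the lever is at rest (all of step 1 and value of joint lock above 0.95 rad and linear speed of lever below 0.02 m/s); the robot touches nothing.
It fails at once if the paperweight is displaced by more than 30 mm (distance of paperweight from where it was at the start of the episode above 0.03 m).
It fails at once if the loupe is displaced by more than 30 mm (distance of loupe from where it was at the start of the episode above 0.03 m).
It fails at once if the stapler is displaced by more than 30 mm (distance of stapler from where it was at the start of the episode above 0.03 m).
It fails at once if the pencil cup is displaced by more than 30 mm (distance of pencil_cup from where it was at the start of the episode above 0.03 m).
It also fails if it takes over 51 s, if anything falls off the work surface, if the arm or the gripper's body presses on something with over 40 N, if the wrist force passes 120 N, or if a joint passes its speed limit or range.

## Working session

There is one attempt and no reset: what is moved stays moved. The work goes in short steps, Python scripts to look and compute and a tool call to move; the robot and the scene stay as the last step left them, time stands still between calls to the robot, and variables do not carry over. Pictures are saved under pics/ and viewed, and the job is handed in when it is done.

Besides the shell and the picture viewer there is one more tool, called after "Request:" as name(argument=value, ...) on one line, values as JSON. drive_tool: Moves the arm, as the interface text tells. Its arguments: {"type":"object","properties":{"series":{"type":"array","items":{"type":"array","items":{"type":"array","items":{"type":"number"}}}}},"required":["series"]}

```bash
mkdir -p pics; ls; cat > h.py <<'E'
import numpy as np, cv2
from bench import robot
from scipy.spatial.transform import Rotation as Ro
def snap(n):
    s=robot.snapshot(n); np.savez(''+n+'.npz',**s); return s
def load(n): return dict(np.load(''+n+'.npz'))
def cam(s):
    f=240/np.tan(np.radians(float(s['vertical_fov']))/2)
    R=cv2.Rodrigues(np.array(s['rvec'],float).reshape(3))[0]; t=np.array(s['tvec'],float).reshape(3)
    return f,R,t
def pts(s):
    f,R,t=cam(s); v,u=np.mgrid[:480,:640]; d=s['depth']
    c=np.stack([(u-s['cx'])/f*d,(v-s['cy'])/f*d,d],-1)
    return (c-t)@R
def proj(s,p):
    f,R,t=cam(s); c=np.atleast_2d(p)@R.T+t
    return np.c_[c[:,0]/c[:,2]*f+s['cx'],c[:,1]/c[:,2]*f+s['cy']]
def ray(s,uv,z):
    f,R,t=cam(s); uv=np.atleast_2d(uv)
    d=np.c_[(uv[:,0]-s['cx'])/f,(uv[:,1]-s['cy'])/f,np.ones(len(uv))]@R
    o=-R.T@t
    return o+d*((z-o[2])/d[:,2])[:,None]
E
python3 - <<'E'
from h import *
o=robot.get_obs()
for k,v in o.items(): print(k,np.round(v,4))
for n in ['scene','side','wrist']:
    s=snap(n); cv2.imwrite(f'pics/{n}0.png',s['img']); f,R,t=cam(s); print(n,f,s['cx'],s['cy'],-R.T@t)
E
```

```text
pics
time 0.0
joint_positions [ 1.0649  0.0879  1.3722 -0.      1.6836 -0.1031]
qvel [ 0.0003 -0.0014  0.0001  0.0008  0.001   0.0012]
joint_torque [-1.90000e-03 -3.40201e+01 -3.02411e+01  7.16000e-02  3.34000e-02
 -2.00000e-04]
tool_pos [0.2153 0.5055 0.2043]
ee_rot [-3.1395e+00 -2.0000e-04  2.7388e+00]
wrist_force [-0.2498  0.5149  0.1312]
wrist_torque [-0.0031 -0.0641  0.0405]
width 0.0941
scene 596.8973946778164 315.3944052721552 237.94813882446402 [1.30763114 0.12276172 1.05190905]
side 472.1285625750628 326.34938816571923 245.09169346163296 [ 0.03806156 -0.399534    0.87870676]
wrist 376.16109804091826 328.7469565966215 238.46871735288428 [0.15308273 0.53333703 0.38333646]
```

View pics/scene0.png

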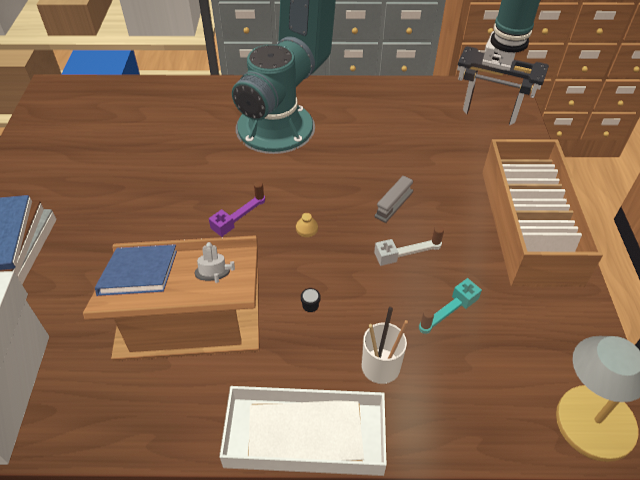

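View pics/side0.png

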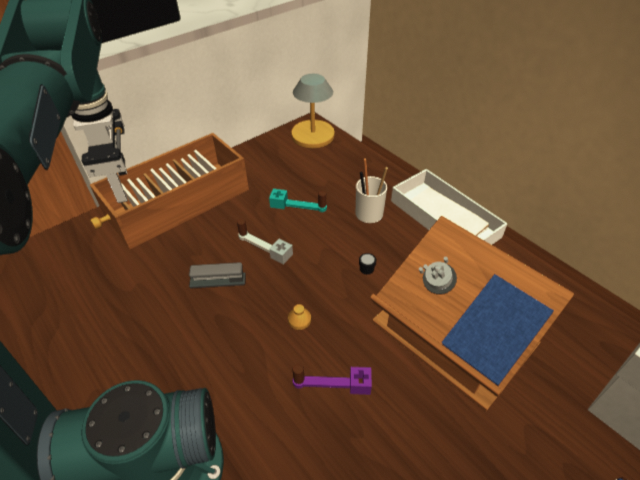

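View pics/wrist0.png

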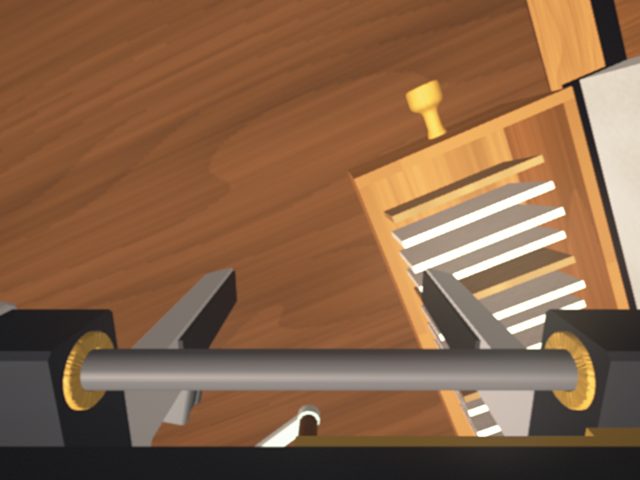

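Three lever-like things in the scene view: a purple one with its boss at (222,219), a turquoise one at (467,290) and a bare metal one at (386,250). The metal one fits, since the task rules out purple and turquoise look-alikes. I'll confirm it in an enlarged crop and look at the shaft too.

```bash
python3 - <<'E'
from h import *
s=load('scene'); d=load('side')
def crop(im,x,y,w,h,k): return cv2.resize(im[y:y+h,x:x+w],None,fx=k,fy=k,interpolation=cv2.INTER_CUBIC)
A=crop(s['img'],365,220,90,60,4.4);B=crop(d['img'],230,210,90,60,4.4)
C=crop(s['img'],175,230,90,60,4.4);D=crop(d['img'],395,245,90,60,4.4)
m=np.vstack([np.hstack([A,B]),np.hstack([C,D])]);print(m.shape);cv2.imwrite('pics/crop0.png',m)
P=pts(s);Q=pts(d)
for n,(u,v) in dict(boss=(387,247),stapler=(396,190),pw=(307,222),loupe=(310,295),cup=(384,330),grip=(438,232)).items(): print('scene',n,P[v,u].round(4))
for n,(u,v) in dict(boss=(281,247),stapler=(216,268),pw=(299,312),loupe=(367,258),grip=(242,226),shafttop=(437,262)).items(): print('side',n,Q[v,u].round(4))
E
```

```text
(528, 792, 3)
scene boss [0.4484 0.2749 0.0191]
scene stapler [0.2965 0.3042 0.0485]
scene pw [0.3892 0.0941 0.0362]
scene loupe [0.5921 0.1039 0.035 ]
scene cup [0.7129 0.2441 0.095 ]
scene grip [0.4374 0.3847 0.0586]
side boss [0.4665 0.2809 0.0219]
side stapler [0.2984 0.3004 0.0517]
side pw [0.3719 0.0854 0.0442]
side loupe [0.5938 0.1075 0.0377]
side grip [0.4202 0.3785 0.0508]
side shafttop [ 0.6109 -0.0667  0.1632]
```

View pics/crop0.png

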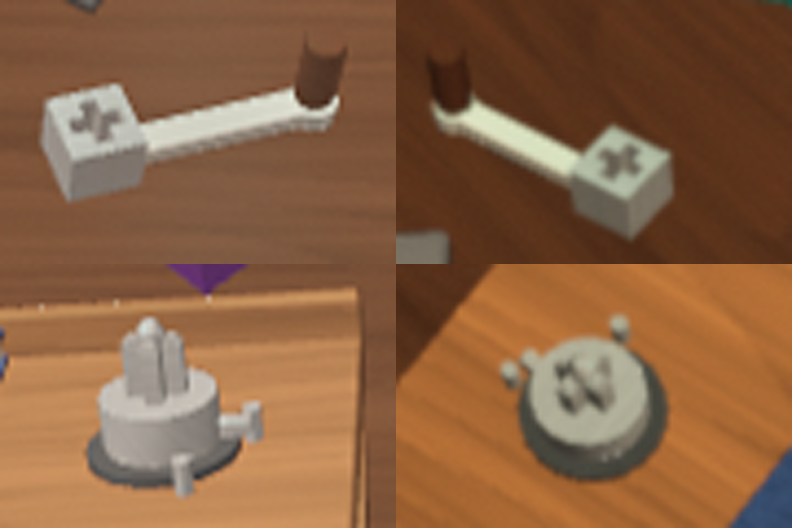

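The crop confirms it: a bare-metal lever with a cross hole in its square boss and a wooden grip. The lug sits by one pin and the second pin is clockwise from it, so the lock is open. Next I'll measure the lever, the board plane and the shaft.

```bash
python3 - <<'E'
from h import *
for n,(x0,y0,x1,y1) in dict(scene=(365,220,455,275),side=(230,210,300,270)).items():
    s=load(n); im=s['img']; hsv=cv2.cvtColor(im,cv2.COLOR_BGR2HSV)
    m=np.zeros((480,640),np.uint8); sub=hsv[y0:y1,x0:x1]
    m[y0:y1,x0:x1]=((sub[...,1]<75)&(sub[...,2]>90))*255
    # top face: brighter
    k=6; 
    big=cv2.resize(im[y0:y1,x0:x1],None,fx=8,fy=8,interpolation=cv2.INTER_CUBIC)
    cv2.imwrite(f'pics/lev_{n}.png',big[:600,:800]); print(n,big.shape)
# board plane
for n in ['scene','side']:
    s=load(n);P=pts(s);hsv=cv2.cvtColor(s['img'],cv2.COLOR_BGR2HSV)
    if n=='scene': roi=np.array([[185,262],[250,245],[253,300],[170,305]])
    else: roi=np.array([[440,225],[565,293],[500,380],[380,297]])
    m=np.zeros((480,640),np.uint8);cv2.fillPoly(m,[roi],1)
    m&=((hsv[...,1]>100)&(hsv[...,0]<20)&(s['depth']>0)).astype(np.uint8)
    X=P[m>0]
    for _ in range(6):
        c=X.mean(0);nn=np.linalg.svd(X-c,full_matrices=False)[2][2];nn*=np.sign(nn[2]);r=(X-c)@nn
        X=X[abs(r)<2.5*r.std()]
    print(n,len(X),c.round(4),nn.round(4),'tilt',np.degrees(np.arccos(nn[2])),'az',np.degrees(np.arctan2(nn[1],nn[0])),r.std())
    print('z residual at plane offset',nn@c)
E
```

```text
scene (440, 720, 3)
side (480, 560, 3)
scene 2821 [ 0.6399 -0.0686  0.1461] [-0.421  -0.035   0.9064] tilt 24.989644682929974 az -175.25247337037834 0.0009587281203136702
z residual at plane offset -0.13456022340970908
side 7529 [ 0.6215 -0.1135  0.1365] [-0.421  -0.0362  0.9063] tilt 24.996444458950688 az -175.08448568313955 0.0015772762017030018
z residual at plane offset -0.1338016968526169
```

View pics/lev_scene.png

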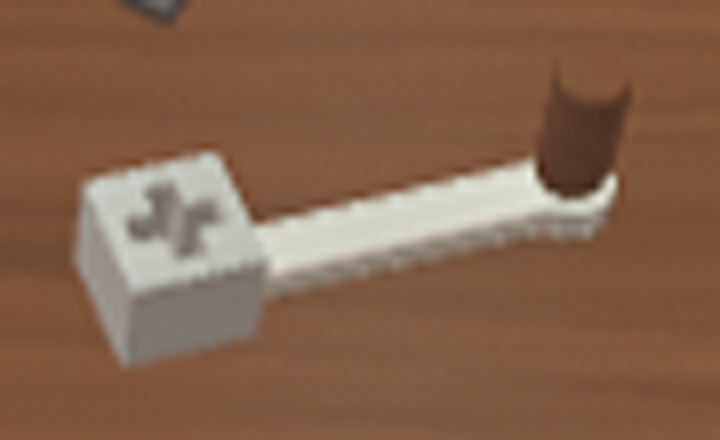

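View pics/lev_side.png

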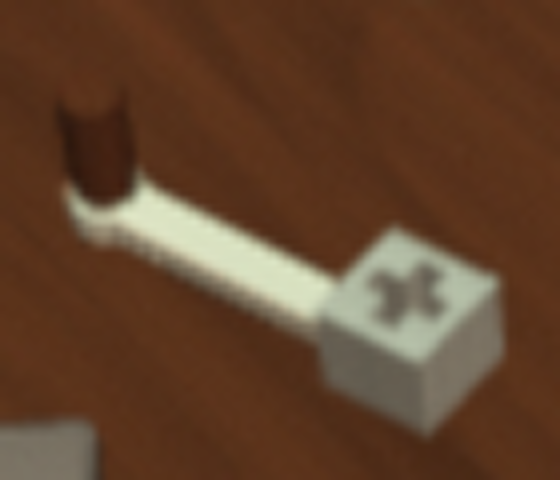

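```bash
python3 - <<'E'
from h import *
s=load('scene');d=load('side')
a=np.array([(80,183),(218,153),(268,265),(130,295)])/8-.44+[365,220]
b=np.array([(397,226),(500,285),(423,362),(322,300)])/8-.44+[230,210]
for S,p in ((s,a),(d,b)):
    w=ray(S,p,.034);c=w.mean(0);print(c.round(4));
    e=np.roll(w,-1,0)-w;print(np.linalg.norm(e,axis=1).round(4),np.degrees(np.arctan2(e[:,1],e[:,0])).round(1)%90)
# arm direction: midline of arm far vs boss, grip base
for S,p in ((s,[(575,185)]),(d,[(100,205)])):
    off=[365,220] if S is s else [230,210]
    print(ray(S,np.array(p)/8-.44+off,.012).round(4))
for n,(x0,y0) in dict(scene=(180,235),side=(405,248)).items():
    S=load(n);big=cv2.resize(S['img'][y0:y0+55,x0:x0+65],None,fx=10,fy=10,interpolation=cv2.INTER_CUBIC);cv2.imwrite(f'pics/sh_{n}.png',big)
E
```

```text
[0.4622 0.2711 0.034 ]
[0.0409 0.0418 0.0401 0.0416] [16.  14.8 15.7 15.9]
[0.4619 0.2738 0.034 ]
[0.0417 0.0384 0.0412 0.0377] [12.8 15.6 11.7 16.4]
[[0.4289 0.3894 0.012 ]]
[[0.4197 0.3865 0.012 ]]
```

View pics/sh_scene.png

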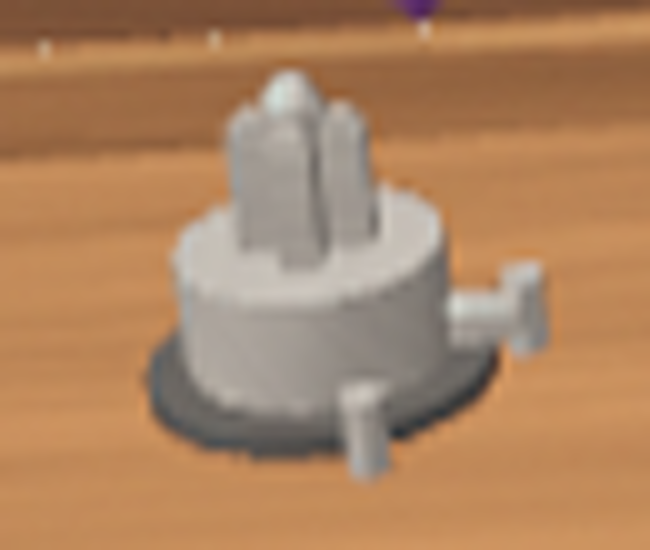

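View pics/sh_side.png

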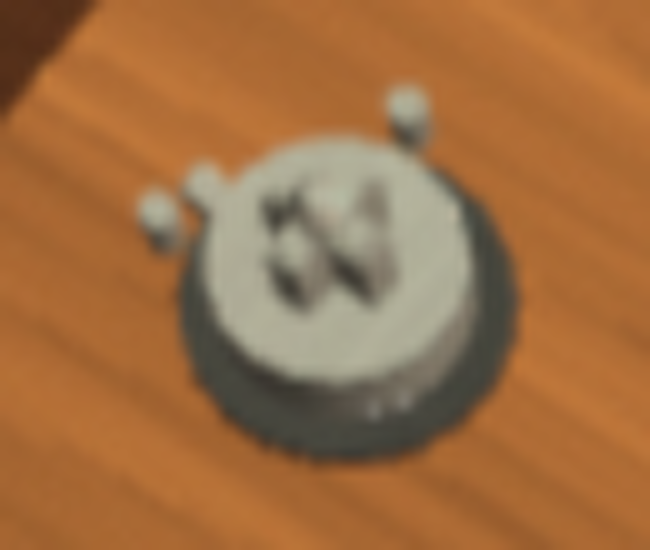

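```bash
cat >> h.py <<'E'
n=np.array([-.421,-.0355,.9064]); n/=np.linalg.norm(n)
def Rshaft(yaw):
    x=np.array([np.cos(yaw),np.sin(yaw),0]); x-=x@n*n; x/=np.linalg.norm(x)
    return np.c_[x,np.cross(-n,x),-n]
def cur():
    o=robot.get_obs(); return np.array(o['tool_pos']),Ro.from_euler('xyz',o['ee_rot']).as_matrix()
def rel(p,R):
    p0,R0=cur(); return Ro.from_matrix(R0.T@R).as_rotvec().round(4),(R0.T@(p-p0)*100).round(3)
def camtool(s,p0,R0):
    f,R,t=cam(s); return R0.T@(-R.T@t-p0), R0.T@R.T  # cam origin, cam axes in tool
E
python3 - <<'E'
from h import *
s=load('wrist');p0,R0=cur();o,A=camtool(s,p0,R0);print(o.round(4));print(A.round(3))
sc=load('scene');d=load('side')
# collar top circle
from scipy.optimize import least_squares
def onplane(S,uv,h):
    f,R,t=cam(S);uv=np.atleast_2d(uv);dd=np.c_[(uv[:,0]-S['cx'])/f,(uv[:,1]-S['cy'])/f,np.ones(len(uv))]@R;oo=-R.T@t
    return oo+dd*((h-n@oo)/(dd@n))[:,None]
h=-.1342+.03
a=np.array([(175,262),(215,205),(448,235),(330,305),(250,298),(420,280),(400,195)])/10-.45+[180,235]
b=np.array([(210,230),(250,165),(335,135),(430,175),(470,255),(430,350),(345,382),(240,335),(205,270)])/10-.45+[405,248]
B=Rshaft(1.833)
for S,p in((sc,a),(d,b)):
    w=onplane(S,p,h);q=w@B[:,:2]
    r=least_squares(lambda c:np.linalg.norm(q-c[:2],axis=1)-c[2],[*q.mean(0),.026]).x
    c=B[:,:2]@r[:2]+n*h;print('collar',c.round(4),r[2].round(4),'tip px',proj(S,c+.034*n).round(1))
E
```

```text
[ 0.0682  0.0008 -0.1787]
[[ 0.001 -0.972 -0.236]
 [ 1.     0.001 -0.001]
 [ 0.001 -0.236  0.972]]
collar [ 0.5965 -0.0848  0.1588] 0.0264 tip px [[208.9 242.8]]
collar [ 0.5944 -0.0853  0.1578] 0.0257 tip px [[436.6 267.1]]
```

```bash
python3 - <<'E'
from h import *
tip=np.array([.5955,-.085,.1583])+.034*n
print(rel(tip+.064*n,Rshaft(1.833)))
E
```

```text
(array([-0.3686, -0.263 ,  0.9073]), array([-54.46 , -41.381,  -4.193]))
```

Request:
drive_tool(series=[[[-0.37, -0.263, 0.907, -54.5, -41.4, -4.2, 100], [-0.37, -0.263, 0.907, -54.5, -41.4, -4.2, 100], [-0.37, -0.263, 0.907, -54.5, -41.4, -4.2, 100], [-0.37, -0.263, 0.907, -54.5, -41.4, -4.2, 100], [-0.37, -0.263, 0.907, -54.5, -41.4, -4.2, 100], [-0.37, -0.263, 0.907, -54.5, -41.4, -4.2, 100], [-0.37, -0.263, 0.907, -54.5, -41.4, -4.2, 100], [-0.37, -0.263, 0.907, -54.5, -41.4, -4.2, 100], [-0.37, -0.263, 0.907, -54.5, -41.4, -4.2, 100], [-0.37, -0.263, 0.907, -54.5, -41.4, -4.2, 100], [-0.37, -0.263, 0.907, -54.5, -41.4, -4.2, 100], [-0.37, -0.263, 0.907, -54.5, -41.4, -4.2, 100], [-0.37, -0.263, 0.907, -54.5, -41.4, -4.2, 100], [-0.37, -0.263, 0.907, -54.5, -41.4, -4.2, 100], [-0.37, -0.263, 0.907, -54.5, -41.4, -4.2, 100], [-0.37, -0.263, 0.907, -54.5, -41.4, -4.2, 100], [-0.37, -0.263, 0.907, -54.5, -41.4, -4.2, 100], [-0.37, -0.263, 0.907, -54.5, -41.4, -4.2, 100]]])

```text
time: 1.95
tool_pos: [0.554, -0.0873, 0.2473]
ee_rot: [2.709, 0.068, 1.804]
wrist_force: [-1.0, -0.2, 0.0]
width: 0.0934
```

```bash
python3 - <<'E'
from h import *
tip=np.array([.5955,-.085,.1583])+.034*n
print(rel(tip+.064*n,Rshaft(1.833)));o=robot.get_obs();print(o['time'],o['joint_positions'],o['wrist_force'])
s=snap('wrist');cv2.imwrite('pics/w1.png',s['img']);print(proj(s,[tip,tip-.034*n]))
E
```

```text
(array([ 0.0016, -0.0014,  0.0019]), array([-0.114, -0.019,  0.024]))
1.95 [-0.37812213 -0.21258585  1.63666949  0.19754621  1.32629993 -0.63606163] [-1.03626255 -0.19412512  0.00451208]
[[327.89396029 254.35355477]
 [327.90360723 242.01936077]]
```

View pics/w1.png

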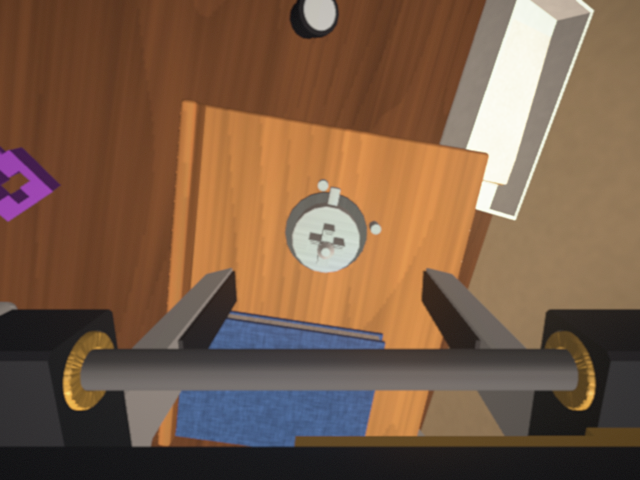

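```bash
python3 - <<'E'
from h import *
s=load('wrist');cv2.imwrite('pics/w1c.png',cv2.resize(s['img'][175:285,265:400],None,fx=5.5,fy=5.5,interpolation=cv2.INTER_CUBIC))
E
```

```text
(no output)
```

View pics/w1c.png

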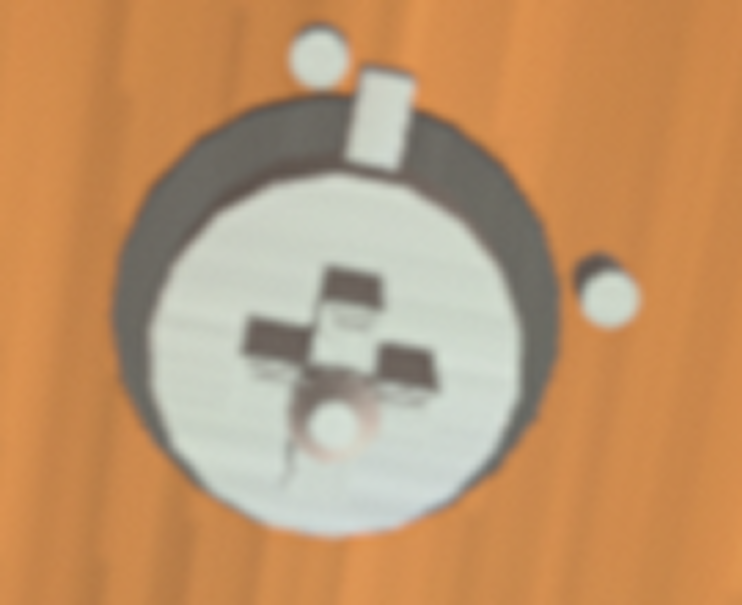

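```bash
cat >> h.py <<'E'
def onplane(S,uv,h):
    f,R,t=cam(S);uv=np.atleast_2d(uv);dd=np.c_[(uv[:,0]-S['cx'])/f,(uv[:,1]-S['cy'])/f,np.ones(len(uv))]@R;oo=-R.T@t
    return oo+dd*((h-n@oo)/(dd@n))[:,None]
E
python3 - <<'E'
from h import *
from scipy.optimize import least_squares
s=load('wrist'); f=lambda L:np.array(L)/5.5-.41+[265,175]
p0,R0=cur();h=-.1342+.03
T=lambda uv,hh:(onplane(s,f(uv),hh)-p0)@R0
k=T([(328,265),(385,277),(248,318),(312,333),(380,343),(435,355)],h)*1000;print(k.round(2))
dy=lambda a,b:np.degrees(np.arctan2(*(k[b]-k[a])[[0,1]]))
print(dy(0,1),dy(2,3),dy(4,5),dy(2,5),dy(2,4),dy(3,5))
lug=T([(365,65),(345,165),(413,75),(400,170)],h-.01)*1000;print(lug.round(1)); 
for a,b in((1,0),(3,2)): v=lug[b]-lug[a];print(np.degrees(np.arctan2(v[1],v[0])))
c=T([(150,340),(175,255),(240,195),(340,172),(440,200),(500,270),(522,350),(490,470),(420,520),(335,537),(250,512),(180,440)],h)[:,:2]*1000
r=least_squares(lambda q:np.linalg.norm(c-q[:2],axis=1)-q[2],[0,0,26]).x;print('collar tool xy mm',r, 'world',(p0+R0@np.array([r[0],r[1],0])/1000))
cc=p0+R0@np.array([r[0]/1000,r[1]/1000,0]);cc+=n*(h-n@cc);print(cc)
t=T([(335,425)],h+.034)*1000;print('tip',t)
print('upper key mid dir', np.degrees(np.arctan2(*(k[:2].mean(0)[:2]-r[:2])[::-1])), np.linalg.norm(k[:2].mean(0)[:2]-r[:2]))
E
```

```text
[[ 13.73  -3.28  98.37]
 [ 12.06   4.5   98.38]
 [  6.31 -14.28  98.34]
 [  4.2   -5.5   98.35]
 [  2.79   3.86  98.37]
 [  1.09  11.45  98.38]]
-12.084918483361989 -13.522071717184064 -12.609592081839745 -11.46856744485542 -10.988138960923424 -10.392892178642112
[[ 39.9   1.8 108.4]
 [ 26.   -1.  108.4]
 [ 38.5   8.4 108.4]
 [ 25.3   6.7 108.4]]
11.239220655212609
7.389541942247145
collar tool xy mm [ 0.74832148 -1.92281124 25.88122481] world [ 0.55228059 -0.08712055  0.24665725]
[ 0.59368591 -0.08362913  0.1575129 ]
tip [[ 0.60910463 -2.05902148 64.35270686]]
upper key mid dir 11.788557632602773 12.407259227009574
```

```bash
python3 - <<'E'
from h import *
R=Ro.from_euler('xyz',[np.pi,0,1.833]).as_matrix()
print(rel(np.array([.462,.2725,.11]),R))
E
```

```text
(array([ 0.4317,  0.0731, -0.0138]), array([37.991, -5.286,  9.896]))
```

Request:
drive_tool(series=[[[0.43, 0.073, -0.014, 20, -2.6, 2, 100], [0.43, 0.073, -0.014, 20, -2.6, 2, 100], [0.43, 0.073, -0.014, 20, -2.6, 2, 100], [0.43, 0.073, -0.014, 20, -2.6, 2, 100], [0.432, 0.073, -0.014, 38, -5.3, 9.9, 100], [0.432, 0.073, -0.014, 38, -5.3, 9.9, 100], [0.432, 0.073, -0.014, 38, -5.3, 9.9, 100], [0.432, 0.073, -0.014, 38, -5.3, 9.9, 100], [0.432, 0.073, -0.014, 38, -5.3, 9.9, 100], [0.432, 0.073, -0.014, 38, -5.3, 9.9, 100], [0.432, 0.073, -0.014, 38, -5.3, 9.9, 100], [0.432, 0.073, -0.014, 38, -5.3, 9.9, 100]]])

```text
time: 3.2
tool_pos: [0.4629, 0.2718, 0.1115]
ee_rot: [3.139, -0.0, 1.832]
wrist_force: [0.1, 0.2, 0.1]
width: 0.094
```

```bash
python3 - <<'E'
from h import *
o=robot.get_obs();print(o['time'],o['tool_pos'],o['ee_rot'],o['joint_positions'])
s=snap('wrist');im=s['img']
cv2.imwrite('pics/w2.png',im);cv2.imwrite('pics/w2c.png',cv2.resize(im[160:300,250:410],None,fx=5,fy=5,interpolation=cv2.INTER_CUBIC)[:600])
E
```

```text
3.2 [0.46292621 0.27183672 0.1114571 ] [ 3.13903519e+00 -4.73570569e-05  1.83160645e+00] [ 4.25581424e-01  9.37481799e-02  1.55137721e+00 -3.73879845e-04
  1.49393668e+00  1.64799597e-01]
```

View pics/w2.png

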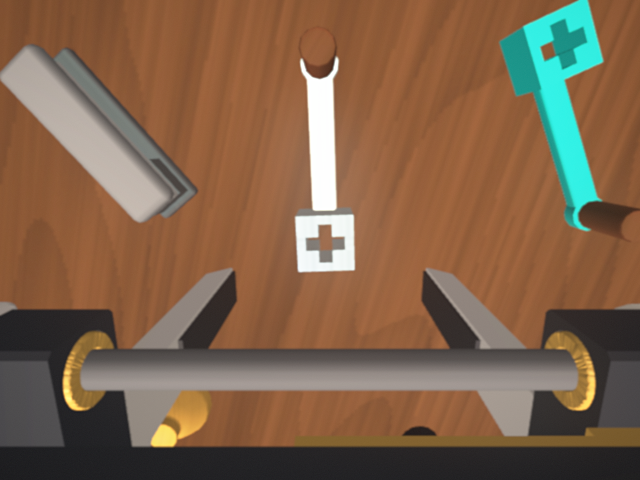

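View pics/w2c.png

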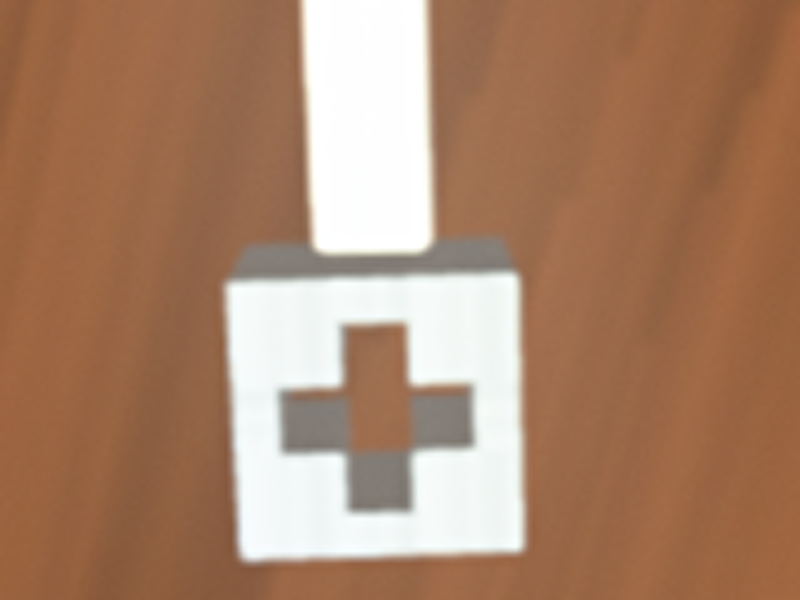

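```bash
python3 - <<'E'
from h import *
s=load('wrist');p0,R0=cur()
q=np.array([(226,281),(519,271),(525,551),(240,561)])/5-.4+[250,160]
w=ray(s,q,.034);t=(w-p0)@R0*1000;print(t.round(2),t.mean(0).round(2),w.mean(0).round(4))
e=np.roll(t,-1,0)-t;print(np.linalg.norm(e,axis=1),np.degrees(np.arctan2(e[:,1],e[:,0])).round(2))
E
```

```text
[[ 22.64 -23.11  77.3 ]
 [ 24.06  17.37  77.4 ]
 [-16.56  18.9   77.4 ]
 [-18.06 -21.93  77.3 ]] [ 3.02 -2.19 77.35] [0.4603 0.2741 0.034 ]
[40.50465794 40.6437045  40.85741004 40.71975182] [ 87.99 177.84 -92.12  -1.66]
```

Request:
drive_tool(series=[[[0.0025, 0, -0.036, 0.3, -0.15, 4, 100], [0.0025, 0, -0.036, 0.3, -0.15, 7, 100], [0.0025, 0, -0.036, 0.3, -0.15, 9, 100], [0.0025, 0, -0.036, 0.3, -0.15, 10, 100], [0.0025, 0, -0.036, 0.3, -0.15, 10.4, 100], [0.0025, 0, -0.036, 0.3, -0.15, 10.4, 100]]])

```text
time: 3.85
tool_pos: [0.4617, 0.2741, 0.008]
ee_rot: [3.141, -0.0, 1.866]
wrist_force: [0.6, -0.0, 0.1]
width: 0.0942
```

Request:
drive_tool(series=[[[0, 0, 0, 0, 0, 0, 0], [0, 0, 0, 0, 0, 0, 0], [0, 0, 0, 0, 0, 0, 0], [0, 0, 0, 0, 0, 0, 0], [0, 0, 0, 0, 0, 0, 0], [0, 0, 0, 0, 0, 0, 0], [0, 0, 0, 0, 0, 0, 0], [0, 0, 0, 0, 0, 0, 0]]])

```text
time: 4.65
tool_pos: [0.4609, 0.2738, 0.0079]
ee_rot: [-3.141, 0.0, 1.867]
wrist_force: [-2.3, -1.9, 2.2]
width: 0.04
```

```bash
python3 - <<'E'
from h import *
o=robot.get_obs();print(o['time'],o['tool_pos'],o['ee_rot'],o['width'],o['wrist_force'])
s=snap('wrist');im=s['img']
cv2.imwrite('pics/w3.png',im)
E
```

```text
4.65 [0.46089346 0.27377816 0.00793148] [-3.14053048e+00  7.65122397e-05  1.86653659e+00] 0.039967228418494274 [-2.33469904 -1.91004111  2.23627959]
```

View pics/w3.png

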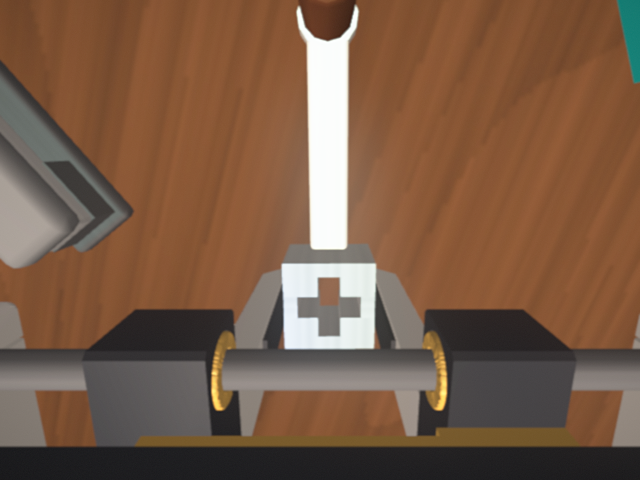

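```bash
python3 - <<'E'
from h import *
s=load('wrist');p0,R0=cur()
cv2.imwrite('pics/w3c.png',cv2.resize(s['img'][240:360,260:400],None,fx=5.5,fy=5.5,interpolation=cv2.INTER_CUBIC))
w=ray(s,[(283,263),(376,263),(329.5,307)],.034);print(((w-p0)@R0*1000).round(2))
E
```

```text
[[ 20.84 -19.07 -26.06]
 [ 20.88  20.43 -26.1 ]
 [  0.74   0.71 -26.08]]
```

View pics/w3c.png

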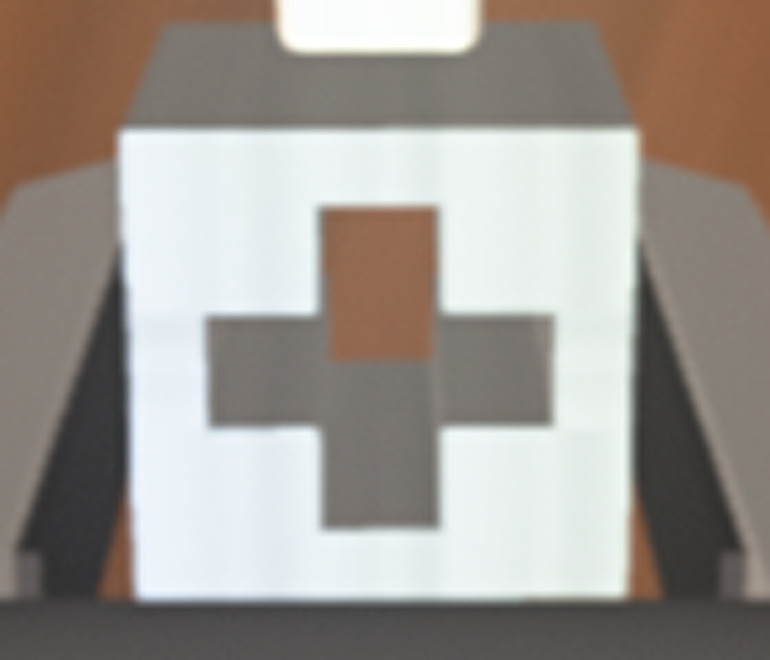

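Request:
drive_tool(series=[[[0, 0, 0, 0, 0, -2, 0], [0, 0, 0, 0, 0, -7, 0], [0, 0, 0, 0, 0, -12, 0], [0, 0, 0, 0, 0, -17, 0], [0, 0, 0, 0, 0, -22, 0], [0, 0, 0, 0, 0, -24, 0], [0, 0, 0, 0, 0, -24, 0], [0, 0, 0, 0, 0, -24, 0]]])

```text
time: 5.5
tool_pos: [0.4608, 0.2737, 0.2461]
ee_rot: [-3.138, 0.0, 1.866]
wrist_force: [-0.7, 1.3, -4.0]
width: 0.0397
```

```bash
cat >> h.py <<'E'
pV=np.array([.554,-.0873,.2473]); RV=Rshaft(1.833)
RK=RV@Ro.from_rotvec([0,0,.19]).as_matrix()
def axpt(x,y): # collar-top point of axis for tool-V offsets in mm
    p=pV+RV@np.array([x,y,0])/1000; return p+n*((-.1342+.03)-n@p)
E
python3 - <<'E'
from h import *
o=robot.get_obs();print(o['time'],o['tool_pos'],o['ee_rot'],o['width'],o['wrist_force'])
C=axpt(-.1,-1.3);print(C)
print(rel(C+(.034+.056+.0079)*n,RK), rel(C+(.034+.012+.0079)*n,RK))
s=snap('wrist');cv2.imwrite('pics/w4.png',s['img'])
E
```

```text
5.5 [0.46081344 0.27366675 0.24608082] [-3.13842893e+00  4.58678500e-04  1.86644229e+00] 0.03971052298375391 [-0.70938044  1.34128336 -4.03153009]
[ 0.59423014 -0.08421677  0.15774267]
(array([-0.4385, -0.0392,  0.2362]), array([-3.7254e+01, -1.7080e+00, -1.7000e-02])) (array([-0.4385, -0.0392,  0.2362]), array([-37.643,   0.122,   3.965]))
```

View pics/w4.png

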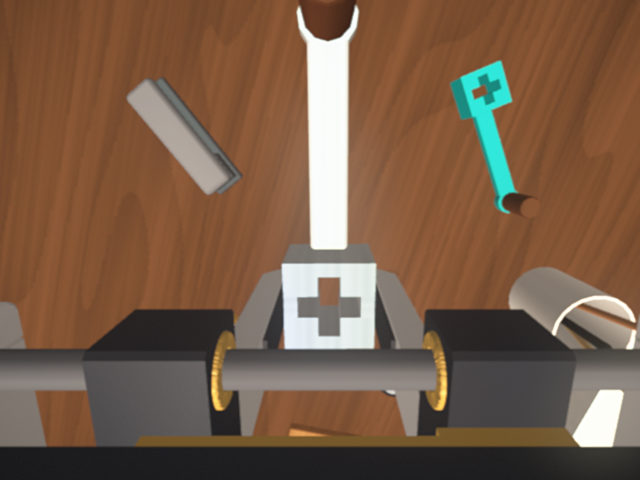

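The lever is held level and the hole has not shifted in the grip (cross at about 329,307). Now I'll carry it over to above the shaft.

Request:
drive_tool(series=[[[-0.438, -0.039, 0.236, -37.3, -1.7, 0, 0], [-0.438, -0.039, 0.236, -37.3, -1.7, 0, 0], [-0.438, -0.039, 0.236, -37.3, -1.7, 0, 0], [-0.438, -0.039, 0.236, -37.3, -1.7, 0, 0], [-0.438, -0.039, 0.236, -37.3, -1.7, 0, 0], [-0.438, -0.039, 0.236, -37.3, -1.7, 0, 0], [-0.438, -0.039, 0.236, -37.3, -1.7, 0, 0], [-0.438, -0.039, 0.236, -37.3, -1.7, 0, 0], [-0.438, -0.039, 0.236, -37.3, -1.7, 0, 0], [-0.438, -0.039, 0.236, -37.6, 0.1, 4, 0], [-0.438, -0.039, 0.236, -37.6, 0.1, 4, 0], [-0.438, -0.039, 0.236, -37.6, 0.1, 4, 0], [-0.438, -0.039, 0.236, -37.6, 0.1, 4, 0]]])

```text
time: 6.85
tool_pos: [0.5705, -0.0852, 0.2054]
ee_rot: [2.708, -0.011, 1.631]
wrist_force: [0.1, -0.7, -2.8]
width: 0.0401
```

```bash
python3 - <<'E'
from h import *
o=robot.get_obs();print(o['time'],o['tool_pos'],o['ee_rot'],o['width'],o['wrist_force'],o['joint_positions'])
C=axpt(-.1,-1.3)
print(rel(C+(.034+.012+.0079)*n,RK))
for k,(x0,y0,w,h) in dict(scene=(170,195,110,100),side=(380,205,110,100)).items():
    s=snap(k);cv2.imwrite(f'pics/{k}5.png',cv2.resize(s['img'][y0:y0+h,x0:x0+w],None,fx=6,fy=6,interpolation=cv2.INTER_CUBIC))
E
```

```text
6.85 [ 0.57045032 -0.08522014  0.20540834] [ 2.70839701 -0.01114408  1.63066193] 0.040133611025426286 [ 0.10749672 -0.68231835 -2.76633602] [-0.35684445 -0.16471552  1.67816408  0.19073848  1.23754775 -0.44107488]
(array([-0.0028,  0.0001,  0.0016]), array([-0.096,  0.144, -0.065]))
```

View pics/scene5.png

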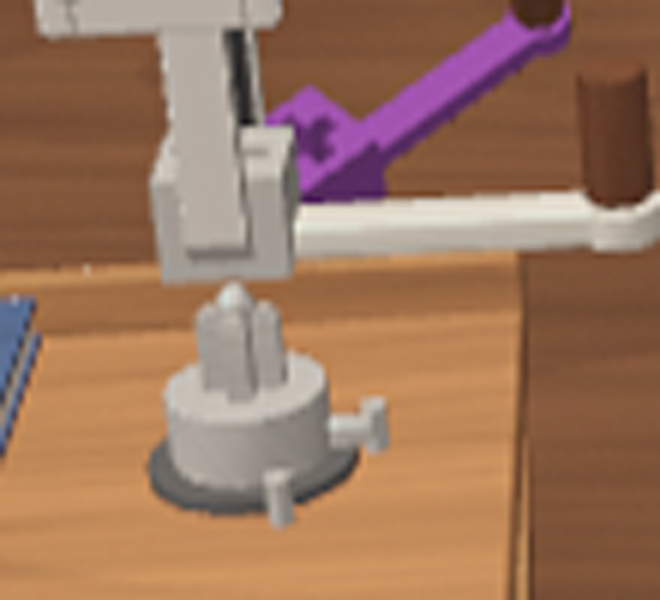

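View pics/side5.png

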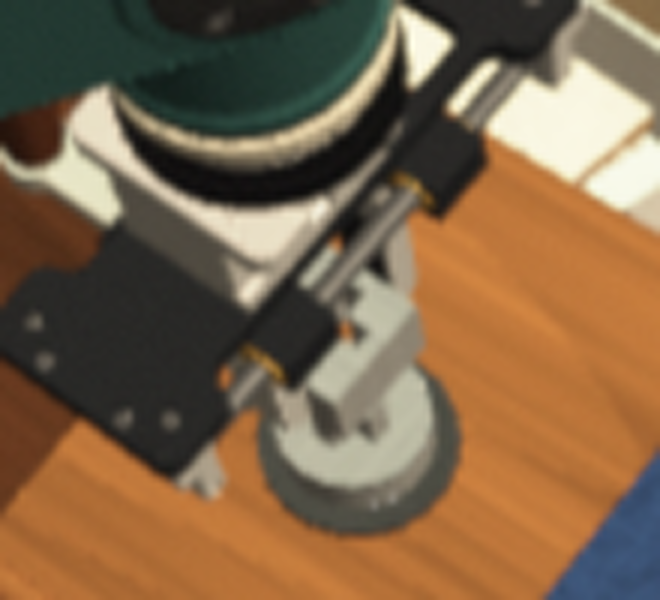

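```bash
python3 - <<'E'
from h import *
p0,R0=cur()
C=axpt(-.1,-1.3)
Lz=.0079
def lev(x,y,z): # lever local -> world ; lever x=tool x, lever y = -tool y
    return p0+R0@np.array([x,-y,Lz-z])
for k,(x0,y0) in dict(scene=(170,195),side=(380,205)).items():
    s=load(k)
    f=lambda P:((proj(s,P)-[x0,y0]+.42)*6).round(0)
    im=cv2.resize(s['img'][y0:y0+100,x0:x0+110],None,fx=6,fy=6,interpolation=cv2.INTER_CUBIC)
    bot=[lev(a,b,0) for a,b in((-.02,-.02),(.02,-.02),(.02,.02),(-.02,.02))];top=[lev(a,b,.034) for a,b in((-.02,-.02),(.02,-.02),(.02,.02),(-.02,.02))]
    print(k,'bot',f(bot).tolist(),'top',f(top).tolist(),'tip',f([C+.034*n,C]).tolist())
    for q,c in((bot,(0,255,0)),(top,(255,0,0))): cv2.polylines(im,[f(q).astype(int)],True,c,1)
    th=np.linspace(0,2*np.pi,60)
    cir=np.array([C+RV[:,0]*.026*np.cos(t)+RV[:,1]*.026*np.sin(t) for t in th])
    cv2.polylines(im,[f(cir).astype(int)],True,(0,0,255),1)
    cv2.circle(im,f([C+.034*n])[0].astype(int),3,(0,0,255),-1)
    cv2.imwrite(f'pics/{k}5o.png',im)
E
```

```text
scene bot [[164.0, 279.0], [293.0, 273.0], [307.0, 221.0], [181.0, 226.0]] top [[151.0, 178.0], [282.0, 172.0], [296.0, 122.0], [169.0, 128.0]] tip [[239.0, 286.0], [251.0, 382.0]]
side bot [[425.0, 347.0], [323.0, 278.0], [243.0, 371.0], [344.0, 443.0]] top [[417.0, 306.0], [312.0, 235.0], [229.0, 331.0], [333.0, 404.0]] tip [[339.0, 373.0], [349.0, 411.0]]
```

View pics/scene5o.png

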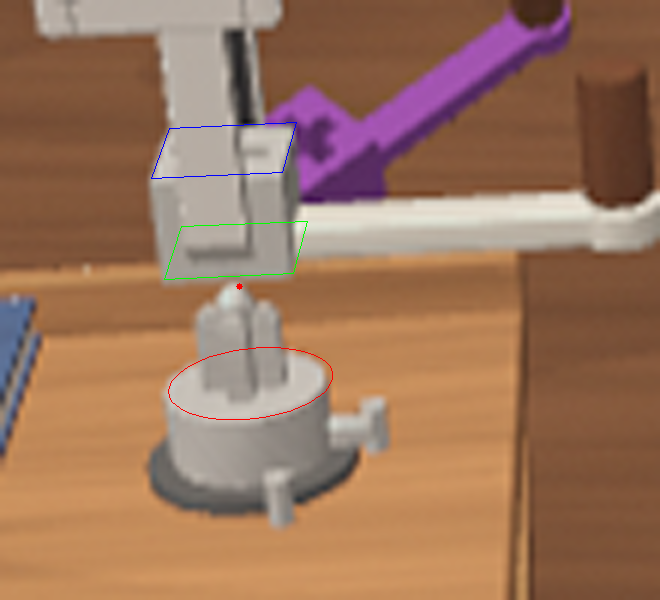

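View pics/side5o.png

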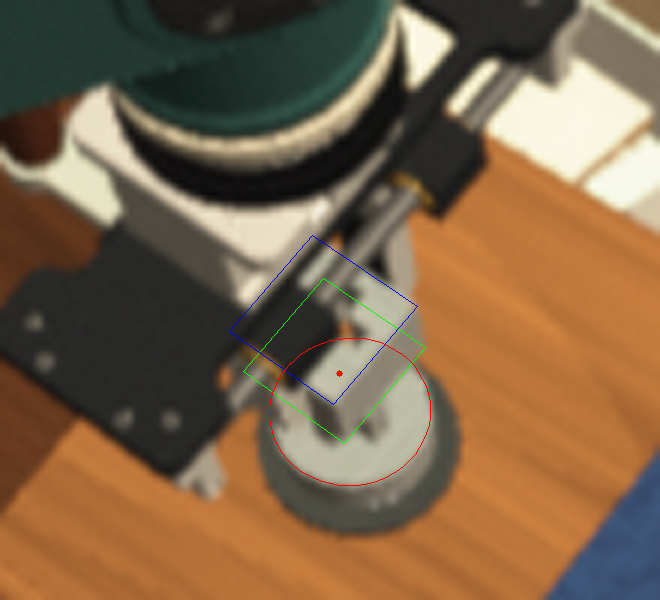

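```bash
python3 - <<'E'
from h import *
s=load('side');a=cv2.resize(s['img'][243:293,415:465],None,fx=12,fy=12,interpolation=cv2.INTER_CUBIC)
cv2.imwrite('pics/side5z.png',a)
s=load('scene');a=cv2.resize(s['img'][205:285,190:250],None,fx=7.5,fy=7.5,interpolation=cv2.INTER_CUBIC)
cv2.imwrite('pics/scene5z.png',a)
E
```

```text
(no output)
```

View pics/side5z.png

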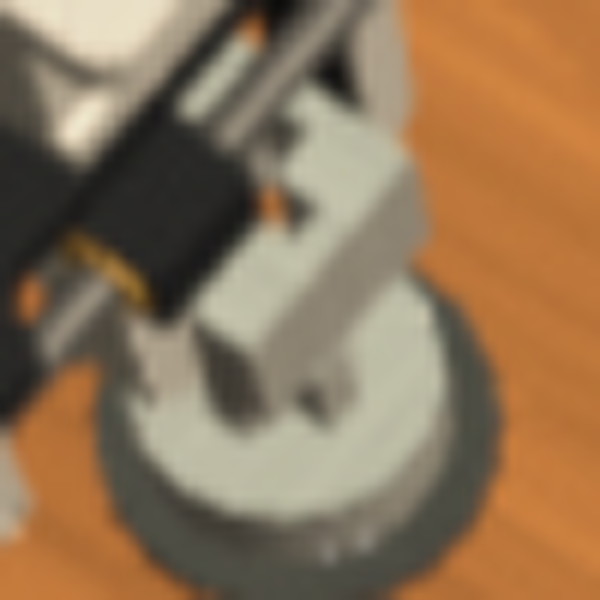

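View pics/scene5z.png

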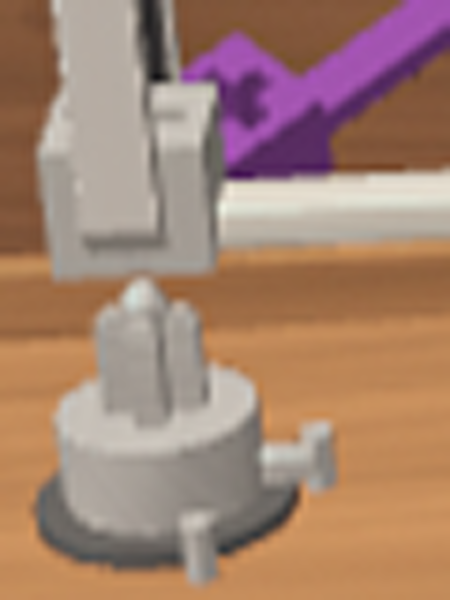

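Request:
drive_tool(series=[[[-0.003, 0, 0.002, -0.14, 0.1, 0, 0], [-0.003, 0, 0.002, -0.14, 0.1, 0.4, 0], [-0.003, 0, 0.002, -0.14, 0.1, 0.8, 0], [-0.003, 0, 0.002, -0.14, 0.1, 1.0, 0], [-0.003, 0, 0.002, -0.14, 0.1, 1.2, 0], [-0.003, 0, 0.002, -0.14, 0.1, 1.3, 0], [-0.003, 0, 0.002, -0.14, 0.1, 1.4, 0], [-0.003, 0, 0.002, -0.14, 0.1, 1.5, 0], [-0.003, 0, 0.002, -0.14, 0.1, 1.5, 0]]])

```text
time: 7.85
tool_pos: [0.5782, -0.0865, 0.1935]
ee_rot: [2.703, -0.011, 1.629]
wrist_force: [-0.2, 0.7, -3.4]
width: 0.0397
```

```bash
cat >> h.py <<'E'
def st():
    o=robot.get_obs();p0,R0=cur();C=axpt(-.1,-1.3)
    print('t',o['time'],'w',round(o['width'],4),'F tool',(R0.T@np.array(o['wrist_force'])).round(1),'M tool',(R0.T@np.array(o['wrist_torque'])).round(2))
    t=(RK.T@(p0-C)*1000); print('TCP rel axis in RK mm',t[:2].round(2),'underside above collar',round(-t[2]-7.9,2),'drot',Ro.from_matrix(RK.T@R0).as_rotvec().round(4))
E
python3 - <<'E'
from h import *
st()
E
```

```text
t 7.85 w 0.0397 F tool [ 0.6 -1.6  3. ] M tool [ 0.46 -0.12 -0.08]
TCP rel axis in RK mm [-0.97  0.51] underside above collar 31.35 drot [-0.0022 -0.0013  0.0002]
```

Request:
drive_tool(series=[[[0.002, 0.001, 0, 0.04, -0.07, 0, 0], [0.002, 0.001, 0, 0.04, -0.07, 0.1, 0], [0.002, 0.001, 0, 0.04, -0.07, 0.2, 0], [0.002, 0.001, 0, 0.04, -0.07, 0.3, 0], [0.002, 0.001, 0, 0.04, -0.07, 0.3, 0]]])

```text
time: 8.35
tool_pos: [0.5788, -0.086, 0.1902]
ee_rot: [2.706, -0.012, 1.629]
wrist_force: [0.9, 0.1, -2.6]
width: 0.0396
```

```bash
python3 - <<'E'
from h import *
st()
for k,(x0,y0,w,h) in dict(scene=(190,205,60,80),side=(415,243,60,60)).items():
    s=snap(k);cv2.imwrite(f'pics/{k}6.png',cv2.resize(s['img'][y0:y0+h,x0:x0+w],None,fx=7.5,fy=7.5,interpolation=cv2.INTER_CUBIC))
st()
E
```

```text
t 8.35 w 0.0396 F tool [ 0.  -0.3  2.7] M tool [ 0.55 -0.14 -0.07]
TCP rel axis in RK mm [-0.49 -0.35] underside above collar 28.12 drot [ 0.0002 -0.0001  0.0003]
t 8.45 w 0.0399 F tool [ 0.7 -1.7  2.5] M tool [ 0.53 -0.12 -0.06]
TCP rel axis in RK mm [-0.52 -0.22] underside above collar 28.3 drot [-0.0001 -0.0002  0.0003]
```

View pics/scene6.png

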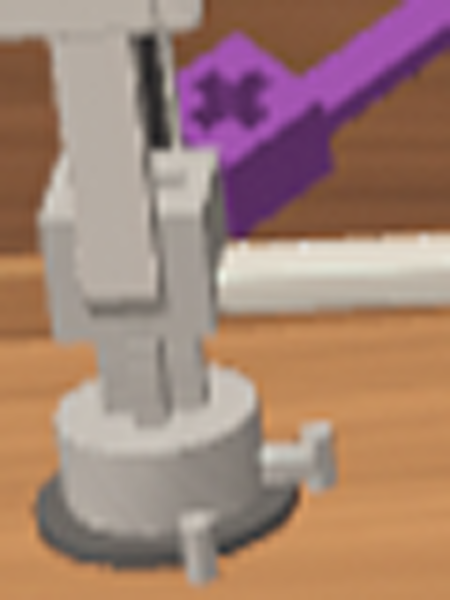

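View pics/side6.png

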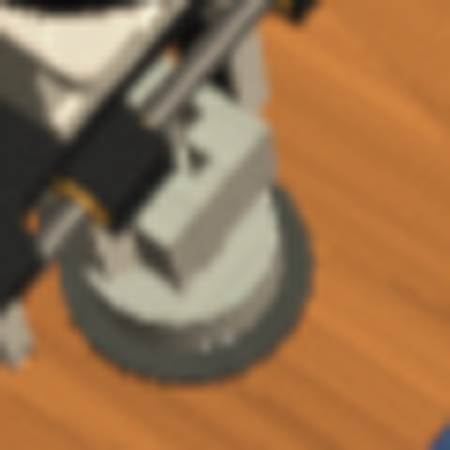

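The nose is about 6 mm inside the hole with no contact force, so I'll keep going down in small steps.

Request:
drive_tool(series=[[[0, 0, 0, 0.02, 0, 0.1, 0], [0, 0, 0, 0.02, 0, 0.2, 0], [0, 0, 0, 0.02, 0, 0.3, 0], [0, 0, 0, 0.02, 0, 0.4, 0], [0, 0, 0, 0.02, 0, 0.5, 0], [0, 0, 0, 0.02, 0, 0.5, 0]]])

```text
time: 9.05
tool_pos: [0.5808, -0.0856, 0.1856]
ee_rot: [2.706, -0.012, 1.629]
wrist_force: [-1.1, 0.4, -2.9]
width: 0.0397
```

```bash
python3 - <<'E'
from h import *
st()
E
```

```text
t 9.05 w 0.0397 F tool [ 0.4 -2.2  2.2] M tool [ 0.48 -0.11 -0.06]
TCP rel axis in RK mm [-0.27 -0.4 ] underside above collar 23.06 drot [ 0.0003 -0.      0.0003]
```

Request:
drive_tool(series=[[[0, 0, 0, 0, 0, 0.2, 0], [0, 0, 0, 0, 0, 0.4, 0], [0, 0, 0, 0, 0, 0.6, 0], [0, 0, 0, 0, 0, 0.8, 0], [0, 0, 0, 0, 0, 1.0, 0], [0, 0, 0, 0, 0, 1.0, 0]]])

```text
time: 9.65
tool_pos: [0.5849, -0.0852, 0.176]
ee_rot: [2.707, -0.012, 1.629]
wrist_force: [0.6, -0.8, -3.3]
width: 0.0399
```

```bash
python3 - <<'E'
from h import *
st()
E
```

```text
t 9.65 w 0.0399 F tool [-0.8 -0.9  3.2] M tool [ 0.56 -0.14 -0.05]
TCP rel axis in RK mm [-0.19 -0.76] underside above collar 12.58 drot [0.0011 0.0003 0.0004]
```

Request:
drive_tool(series=[[[0, 0, 0, 0, 0.02, 0.2, 0], [0, 0, 0, 0, 0.02, 0.4, 0], [0, 0, 0, 0, 0.02, 0.6, 0], [0, 0, 0, 0, 0.02, 0.8, 0], [0, 0, 0, 0, 0.02, 0.9, 0], [0, 0, 0, 0, 0.02, 1.0, 0], [0, 0, 0, 0, 0.02, 1.1, 0], [0, 0, 0, 0, 0.02, 1.1, 0]]])

```text
time: 10.45
tool_pos: [0.5897, -0.0847, 0.166]
ee_rot: [2.707, -0.012, 1.629]
wrist_force: [-0.6, -0.0, -2.4]
width: 0.0396
```

```bash
python3 - <<'E'
from h import *
st()
E
```

```text
t 10.45 w 0.0396 F tool [-0.  -1.5  2. ] M tool [ 0.52 -0.06  0.01]
TCP rel axis in RK mm [-0.17 -0.65] underside above collar 1.48 drot [0.0013 0.0004 0.0004]
```

Nearly seated. The last bit goes in 1 mm steps until I feel the collar.

Request:
drive_tool(series=[[[0, 0, 0, 0, 0, 0.1, 0], [0, 0, 0, 0, 0, 0.2, 0], [0, 0, 0, 0, 0, 0.25, 0], [0, 0, 0, 0, 0, 0.25, 0]]])

```text
time: 10.85
tool_pos: [0.5905, -0.0847, 0.1644]
ee_rot: [2.707, -0.012, 1.629]
wrist_force: [-5.0, 0.1, 1.5]
width: 0.04
```

```bash
python3 - <<'E'
from h import *
st()
E
```

```text
t 10.85 w 0.04 F tool [ 0.4 -3.9 -3.4] M tool [ 0.99 -0.   -0.02]
TCP rel axis in RK mm [-0.2  -0.55] underside above collar -0.27 drot [0.0013 0.0001 0.0001]
```

Request:
drive_tool(series=[[[0, 0, 0, 0, 0, 0.1, 0], [0, 0, 0, 0, 0, 0.15, 0], [0, 0, 0, 0, 0, 0.15, 0]]])

```text
time: 11.15
tool_pos: [0.5906, -0.0847, 0.1644]
ee_rot: [2.707, -0.012, 1.629]
wrist_force: [-9.1, 0.2, 5.1]
width: 0.0399
```

```bash
python3 - <<'E'
from h import *
st()
for k,(x0,y0,w,h) in dict(scene=(170,195,110,100),side=(380,205,110,100)).items():
    s=snap(k);cv2.imwrite(f'pics/{k}7.png',cv2.resize(s['img'][y0:y0+h,x0:x0+w],None,fx=6,fy=6,interpolation=cv2.INTER_CUBIC))
E
```

```text
t 11.15 w 0.0399 F tool [ 0.8 -6.1 -8.4] M tool [1.41 0.03 0.01]
TCP rel axis in RK mm [-0.22 -0.52] underside above collar -0.27 drot [ 0.0016 -0.0002 -0.0003]
```

View pics/scene7.png

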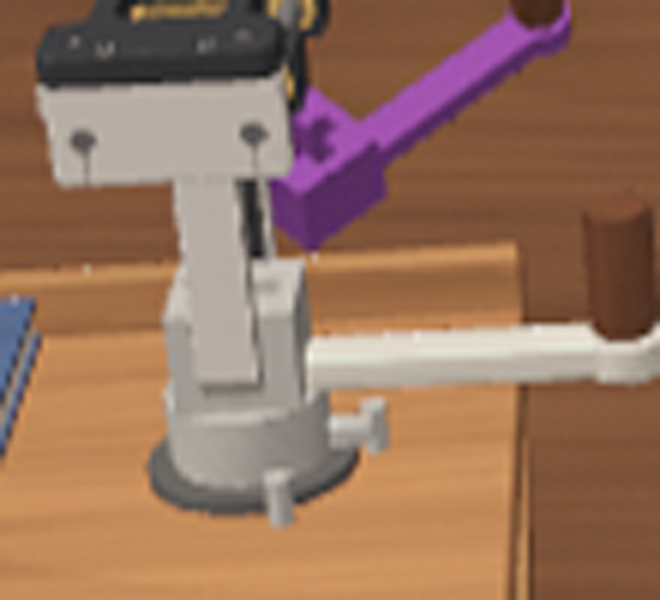

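Request:
drive_tool(series=[[[0, 0, 0.06, 0, 0, 0.1, 0], [0, 0, 0.12, 0, 0, 0.1, 0], [0, 0, 0.18, 0, 0.01, 0.1, 0], [0, 0, 0.24, 0, 0.02, 0.1, 0], [0, 0, 0.3, 0, 0.03, 0.1, 0], [0, 0, 0.36, 0, 0.03, 0.1, 0], [0, 0, 0.36, 0, 0.03, 0.1, 0]]])

```text
time: 11.95
tool_pos: [0.5904, -0.085, 0.1643]
ee_rot: [2.737, -0.159, 1.299]
wrist_force: [-8.0, -0.8, 3.7]
width: 0.0399
```

```bash
python3 - <<'E'
from h import *
st()
E
```

```text
t 11.95 w 0.0399 F tool [-2.3 -5.3 -6.7] M tool [ 1.26 -0.55 -0.04]
TCP rel axis in RK mm [-0.5 -0.7] underside above collar -0.28 drot [ 0.0027 -0.0015  0.36  ]
```

Request:
drive_tool(series=[[[0, 0, 0.07, 0, 0, 0.1, 0], [0, 0, 0.14, 0, 0, 0.1, 0], [0, 0, 0.21, 0, 0, 0.1, 0], [0, 0, 0.28, 0, 0.01, 0.1, 0], [0, 0, 0.35, 0, 0.02, 0.1, 0], [0, 0, 0.42, 0, 0.02, 0.1, 0], [0, 0, 0.49, 0, 0.03, 0.1, 0], [0, 0, 0.56, 0, 0.03, 0.1, 0], [0, 0, 0.6, 0, 0.03, 0.1, 0], [0, 0, 0.6, 0, 0.03, 0.1, 0]]])

```text
time: 12.95
tool_pos: [0.5904, -0.0851, 0.1644]
ee_rot: [2.892, -0.357, 0.712]
wrist_force: [-7.7, 0.1, 3.9]
width: 0.0399
```

```bash
python3 - <<'E'
from h import *
st()
for k,(x0,y0,w,h) in dict(scene=(170,195,110,100),side=(380,205,110,100)).items():
    s=snap(k);cv2.imwrite(f'pics/{k}8.png',cv2.resize(s['img'][y0:y0+h,x0:x0+w],None,fx=6,fy=6,interpolation=cv2.INTER_CUBIC))
E
```

```text
t 12.95 w 0.0399 F tool [-4.  -3.5 -6.8] M tool [ 0.87 -1.01 -0.08]
TCP rel axis in RK mm [-0.55 -0.73] underside above collar -0.25 drot [ 0.0029 -0.0029  0.96  ]
```

View pics/scene8.png

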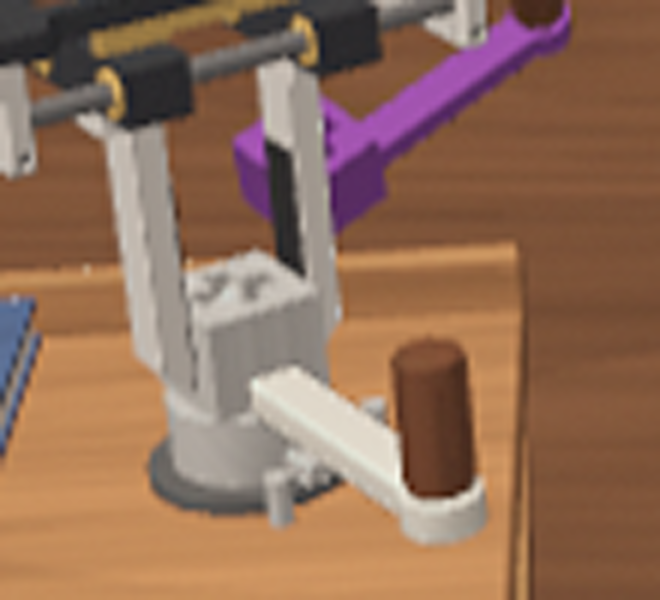

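The lug has moved with the lever and is close to the second pin at (275,490). I'll continue to the stop, watching the torque.

Request:
drive_tool(series=[[[0, 0, 0.05, 0, 0, 0.1, 0], [0, 0, 0.1, 0, 0, 0.1, 0], [0, 0, 0.14, 0, 0, 0.1, 0], [0, 0, 0.14, 0, 0, 0.1, 0]]])

```text
time: 13.45
tool_pos: [0.5904, -0.085, 0.1644]
ee_rot: [2.945, -0.388, 0.566]
wrist_force: [-7.2, -0.3, 3.1]
width: 0.0399
```

```bash
python3 - <<'E'
from h import *
st()
E
```

```text
t 13.45 w 0.0399 F tool [-4.6 -2.5 -5.9] M tool [ 0.68 -1.03 -0.02]
TCP rel axis in RK mm [-0.5  -0.72] underside above collar -0.24 drot [ 0.0028 -0.0033  1.0995]
```

Request:
drive_tool(series=[[[0, 0, 0.03, 0, 0, 0.1, 0], [0, 0, 0.06, 0, 0, 0.1, 0], [0, 0, 0.06, 0, 0, 0.1, 0]]])

```text
time: 13.75
tool_pos: [0.5903, -0.085, 0.1644]
ee_rot: [2.968, -0.397, 0.506]
wrist_force: [-7.1, 0.8, 1.7]
width: 0.0401
```

```bash
python3 - <<'E'
from h import *
st()
for k,(x0,y0,w,h) in dict(scene=(170,215,80,75),side=(380,205,110,100)).items():
    s=snap(k);cv2.imwrite(f'pics/{k}9.png',cv2.resize(s['img'][y0:y0+h,x0:x0+w],None,fx=8,fy=8,interpolation=cv2.INTER_CUBIC)[:600,:800])
E
```

```text
t 13.75 w 0.0401 F tool [-4.7 -3.4 -4.4] M tool [ 0.65 -0.95 -1.16]
TCP rel axis in RK mm [-0.5  -0.77] underside above collar -0.23 drot [ 0.0027 -0.0044  1.1556]
```

View pics/scene9.png

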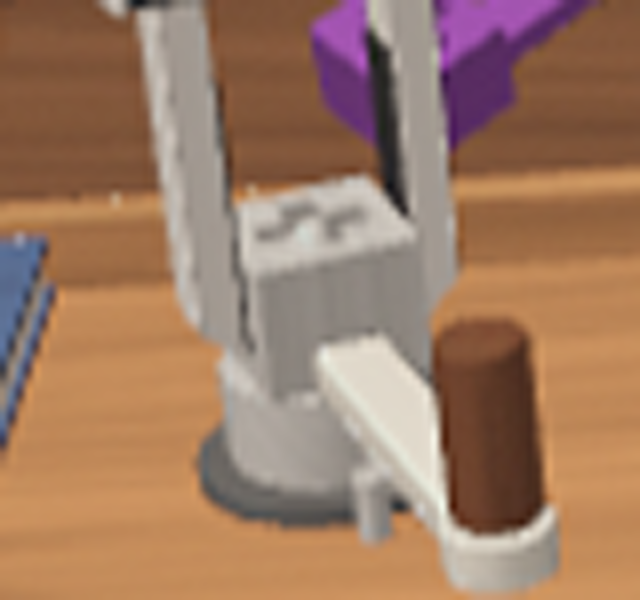

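The torque jumped from about 0 to -1.16 N m, so the shaft is at its hard stop. I'll ease off slightly (well inside the play), open the fingers and back straight out.

Request:
drive_tool(series=[[[0, 0, -0.03, 0, 0, 0.03, 0], [0, 0, -0.03, 0, 0, 0.03, 0], [0, 0, -0.03, 0, 0, 0.03, 0], [0, 0, -0.03, 0, 0, 0, 60], [0, 0, -0.03, 0, 0, 0, 80], [0, 0, -0.03, 0, 0, 0, 100], [0, 0, -0.03, 0, 0, 0, 100], [0, 0, -0.03, 0, 0, 0, 100], [0, 0, -0.03, 0, 0, 0, 100], [0, 0, -0.03, 0, 0, 0, 100]]])

```text
time: 14.85
tool_pos: [0.5904, -0.085, 0.1643]
ee_rot: [2.955, -0.392, 0.538]
wrist_force: [0.5, 0.9, -0.1]
width: 0.0921
```

```bash
python3 - <<'E'
from h import *
st()
s=snap('wrist');cv2.imwrite('pics/w10.png',s['img'])
E
```

```text
t 14.85 w 0.0921 F tool [ 0.8 -0.6  0.3] M tool [ 0.06 -0.27 -0.  ]
TCP rel axis in RK mm [-0.51 -0.74] underside above collar -0.27 drot [ 0.0027 -0.0044  1.1253]
```

View pics/w10.png

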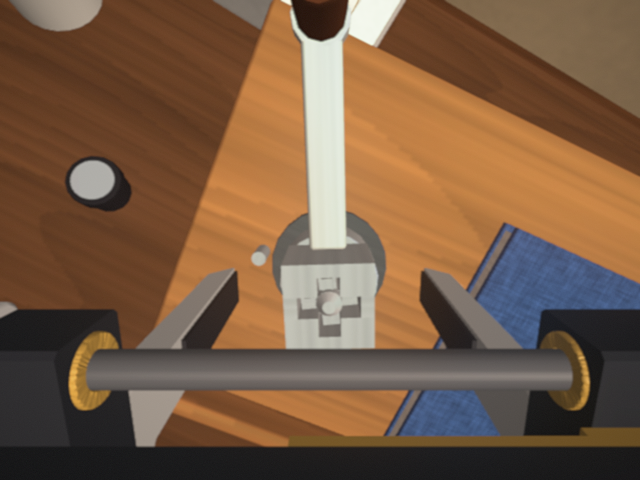

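Request:
drive_tool(series=[[[0, 0, 0, 0, 0, -1, 100], [0, 0, 0, 0, 0, -3, 100], [0, 0, 0, 0, 0, -6, 100], [0, 0, 0, 0, 0, -10, 100], [0, 0, 0, 0, 0, -13, 100], [0, 0, 0, 0, 0, -14, 100], [0, 0, 0, 0, 0, -14, 100], [0, 0, 0, 0, 0, -14, 100]]])

```text
time: 15.7
tool_pos: [0.5317, -0.0895, 0.2898]
ee_rot: [2.957, -0.39, 0.537]
wrist_force: [1.2, -0.0, 0.1]
width: 0.0937
```

```bash
python3 - <<'E'
from h import *
st()
s=snap('wrist');cv2.imwrite('pics/w11.png',cv2.resize(s['img'][120:340,200:460],None,fx=2.7,fy=2.7,interpolation=cv2.INTER_CUBIC))
s=snap('scene');cv2.imwrite('pics/scene11.png',s['img'])
# boss top vs collar plane by depth from scene
s=load('wrist');P=pts(s);h=(P@n)+.1342-.03
m=np.abs(h-.034)<.004
v,u=np.nonzero(m[150:300,250:400]);print(len(u),u.mean()+250,v.mean()+150,np.median(h[150:300,250:400][m[150:300,250:400]]))
E
```

```text
t 15.7 w 0.0937 F tool [1.  0.6 0.4] M tool [ 0.05 -0.33 -0.04]
TCP rel axis in RK mm [-0.08 -1.11] underside above collar 138.37 drot [ 0.005  -0.0048  1.1258]
1964 329.39460285132384 233.26578411405296 0.03333315097005714
```

View pics/w11.png

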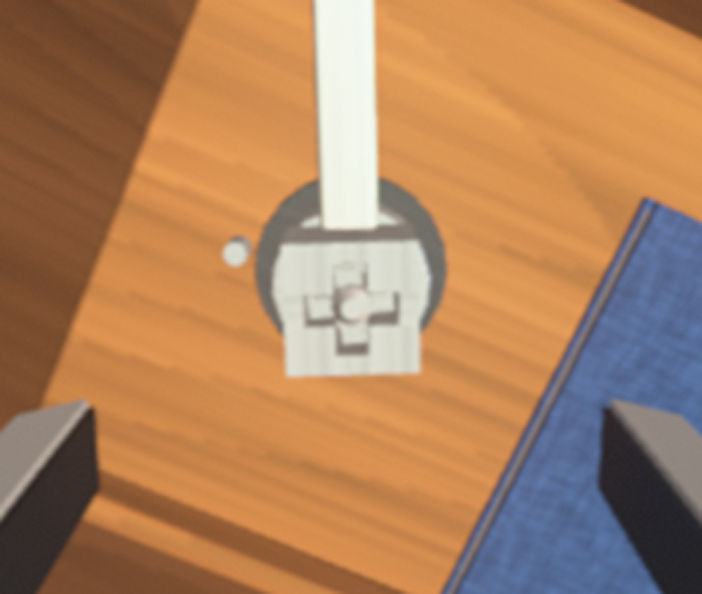

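View pics/scene11.png

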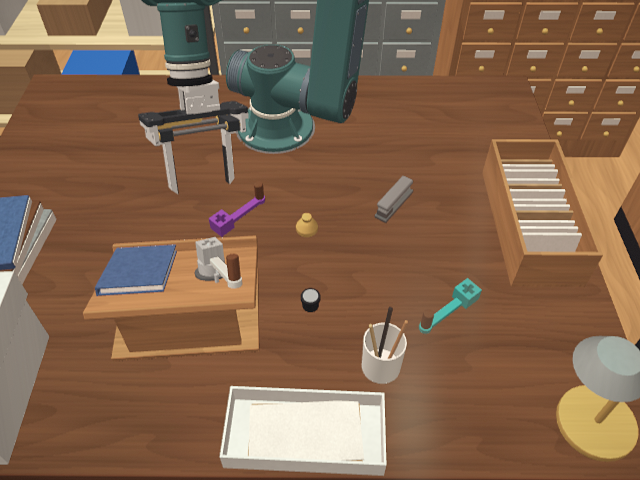

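```bash
python3 - <<'E'
from h import *
print(robot.close_job()); print(robot.get_obs()['time'])
E
```

```text
the job is handed in; nothing more can be done
None
the job is handed in; nothing more can be done
```

The lever is threaded home on the splined shaft and swung clockwise to its stop. I let go, backed the gripper clear and handed the job in at about 16 s of the 51 s allowed.

**Which lever:** I used the bare-metal lever and did not touch the purple and turquoise ones.

**Last checks:**
- **Fully home:** the boss top measured 33.3 mm above the collar face by wrist-camera depth, against a nominal 34 mm. The height reading when it touched down also agreed to within about 0.3 mm.
- **Locked:** at the end of the swing the torque jumped from about 0 to -1.16 N m, which I took as the hard stop. The tool had then turned about 1.15 rad, which fits 1.05 rad plus the play. I could not read the joint angle directly, and the arm hid the lug from the cameras at the end.
- **Clear of everything:** forces were near zero after release, with the gripper about 14 cm away.
- **Other objects:** in the final scene picture the paperweight, loupe, stapler and pencil cup are all at their starting pixels.

**A disagreement on the way:** the wrist camera differed from the scene and side cameras by about 2 mm on the shaft's position. I used positions relative to the lever and a slow descent, and met no side contact until the collar.

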